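# Crank the pipe rest up to its stop, back off a quarter turn and clamp it

### The job

Wind the pipe rest's fork up by cranking its handwheel counter-clockwise (seen from above) until you feel it come up hard against the stop, then back the wheel off a quarter turn so that the screw does not jam. Only then swing the clamp lever counter-clockwise all the way to its end to lock the fork, and let go of everything. Leave the glass vase, the glass paperweight and the wooden paddle where they are.

Things in the scene. Friction and masses are not known exactly. Their poses are not given: they have to be found in the camera images.
- rest: cast-iron pipe rest bolted to the bench: base plate 180 x 340 mm, 18 mm thick, origin under it. In its frame the handwheel is at the -y end, the column at the +y end. The column is 60 mm wide, 105 mm high; above it the clamp lever's hub (56 mm wide, up to 126 mm) and the rising V fork, 102 mm across along y, 16 mm thick along x, whose tips end 188 mm above the bench when down, 210 mm when up
- handwheel (a joint): wheel angle, rad, growing counter-clockwise seen from above; the fork climbs 9 mm a turn. At 0 the crank handle points along the rest's +x. Takes 2 to 4 N at the handle and stays where left. The hard, unmarked upper stop comes 1.2 to 2.1 turns after the start; there is a lower stop the other way
- wheel_axis (a point): point on the vertical axis of the handwheel, 107 mm above the bench, at x 0, y -100 mm in the rest's frame. The wheel is dark steel, level, 152 mm across, with three spokes; its rim lies 99 to 115 mm above the bench, its hub up to 131 mm. It carries one upright crank handle
- crank_mid (a point): middle (143 mm above the bench) of the upright wooden crank handle, which stands 65 mm from the wheel axis and goes round with the wheel. The handle is round, 19 to 25 mm thick, from 116 to 171 mm above the bench, and spins freely on its pin: it can be pushed round from behind or held loosely
- clamp (a joint): angle of the clamp lever in rad, growing counter-clockwise seen from above: starts open (0 to 0.35), ends at a hard stop at 1.2, which is locked. It takes about 2 N at the knob and stays where it is left. It does not hinder the wheel
- clamp_axis (a point): point on the vertical axis of the column, about which the clamp lever swings, 120 mm above the bench
- clamp_knob (a point): point on the clamp lever's upright black knob, 147 mm above the bench, 125 mm from the clamp axis. The knob is round, 18 to 25 mm thick, from 114 to 166 mm above the bench, at the end of a level steel rod 12 mm thick whose middle is 119 mm above the bench. At reading 0 the lever points 145 degrees counter-clockwise from the rest's +x
- vase: loose amber glass vase, 100 mm high, 72 mm across, upright; origin at the middle of its underside; not to be disturbed
- paperweight: loose green glass paperweight, 60 mm high, 76 mm across; origin at the middle of its underside; not to be disturbed
- paddle: loose wooden paddle lying flat, 200 x 75 x 14 mm; origin on its underside at mid-length; not to be disturbed

How it is judged (in metres and radians):
On the way, in this order (a step that is already met when the one before it is completed fails the run):
1. the handwheel is wound up against its upper stop (value of joint handwheel above 14.93 rad), for 0.1 s.
2. the handwheel is backed off a quarter turn (within 18 degrees) and at rest, the clamp lever still open (value of joint handwheel between 13.115 and 13.745 rad and velocity of joint handwheel between -0.1 and 0.1 rad/s and value of joint clamp below 0.6 rad), for 0.2 s.
3. the clamp lever is swung to its locked end (value of joint clamp above 1.1 rad), for 0.1 s.
At the end, for the whole second after the job is handed in: The handwheel stands still a quarter turn (90 degrees, within 18) back from its upper stop, the clamp lever is within 0.1 rad of its locked end (value of joint handwheel between 13.115 and 13.745 rad and value of joint clamp above 1.1 rad and velocity of joint handwheel between -0.1 and 0.1 rad/s); the robot touches nothing.
It fails at once if the vase is pushed more than 25 mm or tipped (distance of vase from where it was at the start of the episode above 0.025 m or angle between vase's own z axis and vertical above 0.5 rad).
It fails at once if the paperweight is pushed more than 25 mm (distance of paperweight from where it was at the start of the episode above 0.025 m).
It fails at once if the paddle is pushed more than 25 mm (distance of paddle from where it was at the start of the episode above 0.025 m).
It also fails if it takes over 72 s, if anything falls off the work surface, if the arm or the gripper's body presses on something with over 40 N, if the wrist force passes 120 N, or if a joint passes its speed limit or range.

### The arm

A 6-joint arm with a two-finger parallel gripper is mounted at the origin on the work surface. World frame = base frame: x ahead of the robot, y to its left, z up, the work surface at z = 0. Lengths are in mm, angles in rad, forces in N, time in s.
With the tool pointing down it reaches from about 250 to 725 mm from the base axis. Payload 4 kg.
Tool frame: the origin (TCP) lies midway between the tips of the shut fingers; the grasp point (between the pads) lies 19 mm behind it; z points along the fingers, y is the line along which they close (so a half turn about z gives the same grasp; the last joint's range is limited). The gripper opens to 85 mm and grips with 20 to 120 N. Pads are 22 mm wide; open, the fingers measure 114 mm over their backs; the gripper's body (76 mm by 85 mm) begins 54 mm behind the grasp point. The pads swing forward as they close: fully open they stand 13 mm farther back than shut.
Start: joints at [-1.164, 0.241, 0.005, 1.335, 0, 1.571], TCP at [197.834, -459.196, 231.306] pointing down, gripper open.
Joint ranges: [-2.72, 2.72], [-1.05, 1.87], [-1.09, 1.28], [-1.99, 2.15], [-1.42, 1.44], [-3.14, 3.14]. Speed limits (rad/s): [2.79, 2.79, 3.14, 3.14, 3.14, 3.14].

### API

Orientations are given as a unit quaternion [w, x, y, z].
In Python, from bench import state, camera, hand_in gives the robot as it stands.
- The arm moves only by the tool carry_out, never from a script. Its argument "plan" is a list of rows, each a list of 3 entries, a list of its own where there are three numbers: the turn, a rotation vector about the tool's x, y, z in degrees, then the shift along the tool's x, y, z in m, then the closure, from -1 (fully open) to 1 (shut). A call has 1 to 8 rows; each row is the pose to reach, as a shift and turn from the pose commanded when the call began, along the tool's axes at that moment; what a row does not reach only later rows make up. A row lasts 1/8 s, in which the tool goes at most 62.5 mm and 10.7 degrees, less where a joint would pass 70% of its speed; a pose out of reach is approached as far as the arm can. A call with a gripper value outside its range is refused whole. The fingers move at their own pace and stop on an object; "grip_force" is the grip in N (left out, the last holds). Time passes only in rows, so rows that repeat a pose let the fingers close. It gives the time, the measured TCP pose, the force, the opening and the grip force at its end, in the units of the state.
- state(): the state, without advancing time (a new reading comes with each control period).
- camera(name): name is "side" or "top"; returns a dict with "img" (480x640x3 uint8, red, green, blue), "fov_y" (degrees; the focal length in pixels is half the picture's height over the tangent of half this angle, whatever the lens; pixels are square), "cx", "cy" (the principal point, pixels), "extrinsics" (4x4, takes a point from world to camera coordinates). Camera axes: x right, y down, z forward; pixel columns grow to the right and rows downward; lengths in mm; the calibration is good to about 2 mm. A picture is of the moment at which its call begins. There is no depth.
- hand_in(): hands the job in; it is judged then, once.
The state is a dict: "clock": time; "qpos": joint angles; "qd": joint speeds; "joint_efforts": joint torques, N m; "ee_pos": TCP position; "orientation": TCP orientation; "ft_force": force on the tool from outside, world axes, zero at the start; "ft_torque": the same for the moment, N m; "gripper_width": finger opening in mm; "finger_force": force on a finger pad.
Only numpy, scipy, OpenCV 4.12 (cv2) and the standard library are available. Lean on these libraries where they do the work, as an engineer would, in place of code of your own. Each camera call takes 0.05 s, during which the arm holds its last target. There are 200 camera calls.

## Working session

There is one attempt and no reset: what is moved stays moved. The work goes in short steps, Python scripts to look and compute and a tool call to move; the robot and the scene stay as the last step left them, time stands still between calls to the robot, and variables do not carry over. Pictures are saved under pics/ and viewed, at most 10 in all, crops included, and the job is handed in when it is done.

Besides the shell and the picture viewer there is one more tool, called after "Request:" by a JSON object that holds its "api" and its "payload". carry_out: Moves the arm, as the interface text tells. Its arguments: {"type":"object","properties":{"plan":{"type":"array"},"grip_force":{"type":"number"}},"required":["plan"]}

```bash
mkdir -p pics
cat > h.py <<'E'
import numpy as np, cv2
from bench import state, camera, hand_in
def cam(n):
    c=camera(n); f=240/np.tan(np.radians(c['fov_y']/2)); E=np.array(c['extrinsics']); return c['img'],f,c['cx'],c['cy'],E
def ray(C,u,v,z):
    _,f,cx,cy,E=C; R=E[:3,:3];t=E[:3,3]; o=-R.T@t; d=R.T@np.array([(u-cx)/f,(v-cy)/f,1]); return o+d*(z-o[2])/d[2]
def proj(C,p):
    _,f,cx,cy,E=C; q=E[:3,:3]@np.array(p)+E[:3,3]; return q[:2]/q[2]*f+[cx,cy]
def save(C,n): cv2.imwrite('pics/'+n+'.png',C[0][:,:,::-1])
E
python3 - <<'E'
from h import *
s=state();print({k:np.round(v,3) for k,v in s.items()})
for n in('top','side'):
    C=cam(n);save(C,n+'0');print(n,C[1:4]);print(np.round(C[4],3)); print(-C[4][:3,:3].T@C[4][:3,3])
E
```

```text
{'clock': np.float64(0.0), 'qpos': array([-1.164,  0.241,  0.004,  1.335,  0.   ,  1.571]), 'qd': array([ 0.001,  0.001,  0.   ,  0.001, -0.002,  0.001]), 'joint_efforts': array([-2.0000e-03, -3.7231e+01,  2.5241e+01,  1.7000e-02, -0.0000e+00,
       -0.0000e+00]), 'ee_pos': array([ 197.598, -458.61 ,  230.417]), 'orientation': array([-0.001,  0.979,  0.202, -0.   ]), 'ft_force': array([ 0.257,  0.911, -0.232]), 'ft_torque': array([ 0.047, -0.036, -0.111]), 'finger_force': np.float64(0.0), 'gripper_width': np.float64(85.639)}
top (np.float64(462.3204689700491), 318.7531829227732, 239.58082114904644)
[[ 2.300000e-02 -1.000000e+00  1.200000e-02  1.813200e+01]
 [-9.880000e-01 -2.500000e-02 -1.550000e-01  5.647150e+02]
 [ 1.550000e-01 -8.000000e-03 -9.880000e-01  1.027463e+03]
 [ 0.000000e+00  0.000000e+00  0.000000e+00  1.000000e+00]]
[ 397.91241476   40.84423138 1102.22984517]
side (np.float64(458.9358305807963), 322.1779614218031, 245.18813341333703)
[[ 9.61000e-01 -2.78000e-01 -1.00000e-03 -5.43488e+02]
 [-1.95000e-01 -6.71000e-01 -7.15000e-01  2.15845e+02]
 [ 1.98000e-01  6.87000e-01 -6.99000e-01  8.03098e+02]
 [ 0.00000e+00  0.00000e+00  0.00000e+00  1.00000e+00]]
[ 404.7914338  -557.76979786  715.52113461]
```

View pics/top0.png

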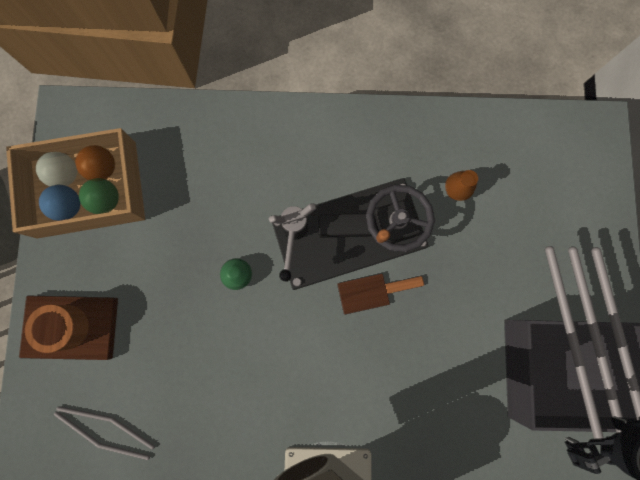

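View pics/side0.png

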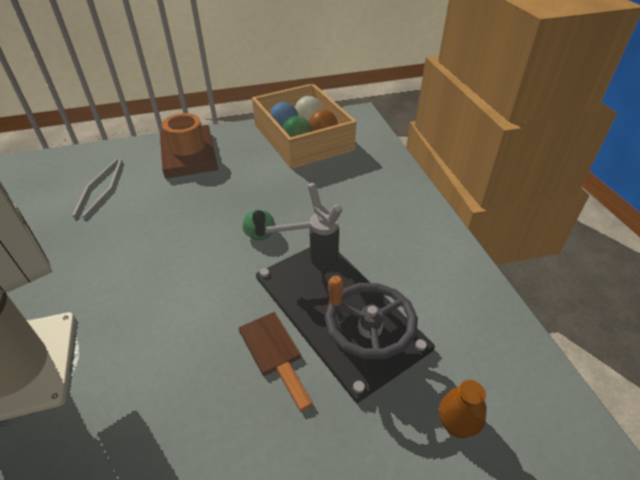

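The top view shows the wheel hub near (401,216), crank handle (383,236), clamp hub (293,218), knob (286,275), vase (462,185), paperweight (236,273) and paddle (365,293). The side view has the crank at (336,290) and the knob at (259,222).

Run:
```python
from h import *
def blob(img,m,u,v,r):
    w=np.zeros_like(m);w[v-r:v+r,u-r:u+r]=1;m=m*w
    n,l,st,ce=cv2.connectedComponentsWithStats(m.astype(np.uint8)); i=1+np.argmax(st[1:,4]); return ce[i],st[i]
def tri(A,pa,B,pb):
    M=[];b=[]
    rows=[]
    for C,p in((A,pa),(B,pb)):
        _,f,cx,cy,E=C;P=np.array([[f,0,cx],[0,f,cy],[0,0,1]])@E[:3]
        rows+=[p[0]*P[2]-P[0],p[1]*P[2]-P[1]]
    rows=np.array(rows);return np.linalg.lstsq(rows[:,:3],-rows[:,3],rcond=None)[0]
T=cam('top');S=cam('side')
def om(i): h=cv2.cvtColor(i,cv2.COLOR_RGB2HSV);return ((h[...,0]<20)&(h[...,1]>130)&(h[...,2]>70))
def km(i): return i.max(2)<30
ct,st=blob(T[0],om(T[0]),383,236,14);cs,ss=blob(S[0],om(S[0]),336,290,22)
print('crank',ct,st,cs,ss,tri(T,ct,S,cs)); print('at143',ray(T,*ct,155),ray(S,*cs,143))
kt,st=blob(T[0],km(T[0]),286,275,9);ks,ss=blob(S[0],km(S[0]),259,222,16)
print('knob',kt,st,ks,ss,tri(T,kt,S,ks),ray(T,*kt,155),ray(S,*ks,143))
# wheel: ellipse from outer contour of dark-grey rim -> print crops
for n,C,(u,v) in(('t',T,(340,225)),('s',S,(330,290))):
    c=C[0][v-80:v+80,u-110:u+110]; c=cv2.resize(c,(770,560),interpolation=cv2.INTER_CUBIC);c=np.clip(c.astype(float)*1.8,0,255).astype(np.uint8)
    cv2.imwrite(f'pics/c{n}.png',c[:,:,::-1])
```

```text
crank [382.40163934 235.37704918] [377 229  12  13 122] [335.0773639  289.51862464] [328 276  15  30 349] [ 559.59723465 -100.81850147  144.08059579]
at143 [558.86393536 -99.34190515 155.        ] [ 558.72838981 -100.00326967  143.        ]Traceback (most recent call last):
  File "<stdin>", line 17, in <module>
  File "<stdin>", line 4, in blob
    return _wrapfunc(a, 'argmax', axis=axis, out=out, **kwds)
    return bound(*args, **kwds)
ValueError: attempt to get argmax of an empty sequence
```

Run:
```python
from h import *
for n,(u,v) in(('top',(340,235)),('side',(330,290))):
    C=cam(n)
    c=C[0][v-80:v+80,u-110:u+110]; c=cv2.resize(c,(770,560),interpolation=cv2.INTER_CUBIC);c=np.clip(c.astype(float)*1.8,0,255).astype(np.uint8)
    cv2.imwrite(f'pics/c{n[0]}.png',c[:,:,::-1])
    u,v=(286,275) if n=='top' else (259,222)
    print(C[0][v-9:v+10:2,u-12:u+13:2].max(2))
```

```text
[[103 104 105 105 103 122 143  96  52  47  47  48  47]
 [105 106 105 105 102 145 137  86  50  50  46  49  46]
 [105 105 106  99  46  29  33  40  47  47  48  47  48]
 [106 107 107  54  20  22  21  11  30  50  50  50  50]
 [106 104 102  32  23  26  26  15  17  47  50  51  49]
 [104 106 102  32  35  31  29  10  19  48  50  47  47]
 [106 105 105  62  28  21  19  14  28  49  81 117  80]
 [106 107 105  99  62  32  23  51  51  61 129 136 132]
 [103 106 103 103 104 100  99 102  73  73 133 133 133]
 [106 106 104 104 104 105 105 105  88  56 120 131 128]]
[[131 133 130  82  52  49  48  43  56  92 101 110 125]
 [131 133 129  56  46  45  45  44  43  72  92  94 107]
 [127 124 115  51  45  45  47  43  43  66  88  89  86]
 [120 116 106  53  42  43  42  42  42  64  85  85  80]
 [115 113 106  67  43  42  43  43  44  69  83  82  77]
 [111 108 104  86  45  42  43  42  44  75  81  80  76]
 [102 102 100  96  57  44  43  42  44  78  85  87  90]
 [ 89  89  89  90  61  42  43  42  43  84 124 143 140]
 [ 84  82  82  80  57  42  44  42  41  72 108 109 104]
 [ 83  81  78  73  57  44  43  43  44  74  91  90  88]]
```

View pics/ct.png

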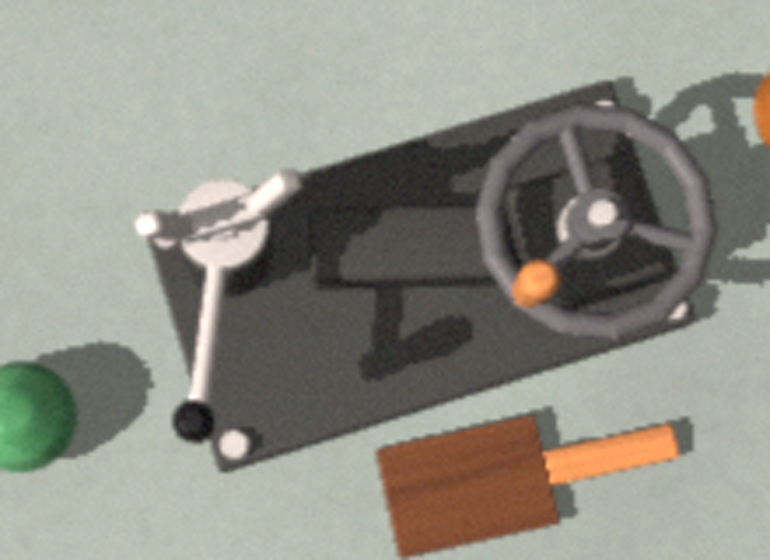

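View pics/cs.png

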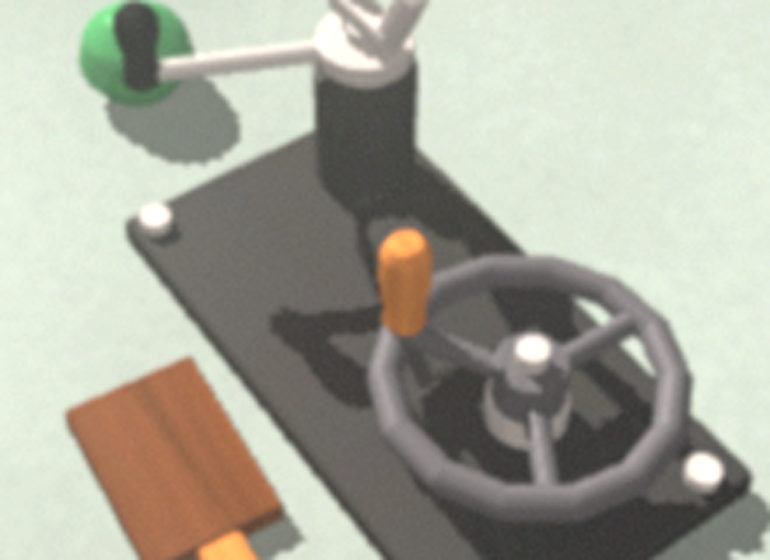

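The crops show the hub cap at top px (402,215.6) / side (372.3,310.6), clamp hub at top (293.4,219.3), knob at top (284.9,275) / side (259,224), and plate edge corners at top (293.4,289.3) and (427,247).

Run:
```python
from h import *
T=cam('top');S=cam('side')
r=lambda *a:np.round(ray(*a),1)
w1=ray(T,402,215.6,131);w2=ray(T,400,217.9,107);w3=ray(S,372.3,310.6,131)
print('wheel',w1,w2,w3)
c=ray(T,293.4,219.3,126);print('col',c)
k1=ray(T,284.9,275,166);k2=ray(S,259.1,223.7,140);print('knob',k1,k2)
e=ray(T,427,247,18)-ray(T,293.4,289.3,18);print('edge yaw',np.degrees(np.arctan2(-e[1],-e[0]))-90,np.linalg.norm(e))
w=(w1+w2+w3)/3
d=c-w;print('axis yaw',np.degrees(np.arctan2(d[1],d[0]))-90,np.hypot(*d[:2]))
h=np.array([559,-100]);v=h-w[:2];print('crank',np.hypot(*v),np.degrees(np.arctan2(v[1],v[0])))
k=(k1+k2)/2;v=(k-c);print('lever',np.hypot(*v[:2]),np.degrees(np.arctan2(v[1],v[0])))
print('vase',r(T,462,185,50),'pw',r(T,236,273,30),'fork',r(T,(148)/3.5+230,225/3.5+155,188),r(T,290/3.5+230,182/3.5+155,188))
```

```text
wheel [ 607.10539796 -144.97784887  131.        ] [ 606.99381981 -145.13765836  107.        ] [ 605.82595296 -148.54697272  131.        ]
col [593.97062614  88.14845909 126.        ]
knob [470.65470981  99.72781973 166.        ] [470.02705955  96.40175139 140.        ]
edge yaw 18.92115591100007 331.7356434035898
axis yaw 3.0946643745527496 234.71156513897765
crank 66.3784501294655 135.86728070830884
lever 124.02679752458442 175.41413029395557
vase [ 701.9 -302.5   50. ] pw [483.1 221.6  30. ] fork [580.4 127.6 188. ] [607.9  46.6 188. ]
```

Request:
{"api": "carry_out", "payload": {"plan": [[[0,0,-8.3],[0.044,-0.017,0],-0.3],[[0,0,-16.7],[0.088,-0.035,0],-0.3],[[0,0,-25],[0.132,-0.052,0],-0.3],[[0,0,-33.3],[0.176,-0.069,0],-0.3],[[0,0,-41.7],[0.22,-0.086,0],-0.3],[[0,0,-50],[0.264,-0.104,0],-0.3],[[0,0,-58.3],[0.308,-0.121,0],-0.3],[[0,0,-66.7],[0.352,-0.138,0],-0.3]], "grip_force": 20}}

```text
clock: 1.4
ee_pos: [467.5, -192.0, 231.4]
orientation: [0.0, 0.705, 0.709, 0.0]
ft_force: [0.2, -0.6, 0.0]
gripper_width: 55.7
finger_force: 0.0
```

Request:
{"api": "carry_out", "payload": {"plan": [[[0,0,0],[0.046,0.046,0],-0.3],[[0,0,0],[0.093,0.093,0],-0.3],[[0,0,0],[0.093,0.093,0.02],-0.3],[[0,0,0],[0.093,0.093,0.06],-0.3],[[0,0,0],[0.093,0.093,0.097],-0.3],[[0,0,0],[0.093,0.093,0.097],1],[[0,0,0],[0.093,0.093,0.097],1],[[0,0,0],[0.093,0.093,0.097],1]], "grip_force": 20}}

```text
clock: 2.4
ee_pos: [559.4, -99.9, 135.0]
orientation: [-0.0, 0.707, 0.707, 0.0]
ft_force: [-1.4, 2.3, -5.3]
gripper_width: 24.0
finger_force: 20.7
```

```bash
cat > arc.py <<'E'
import sys,numpy as np
def arc(a0,step,n=8,r=.065):
    A=np.radians(a0);a=np.radians(a0+step*np.arange(1,n+1))
    print(a0,[[[0,0,0],[round(x,3),round(y,3),0],1] for x,y in zip(r*(np.sin(a)-np.sin(A)),r*(np.cos(a)-np.cos(A)))])
E
python3 -c "
from arc import *
for k in range(4): arc(136+160*k,20)"
```

```text
136 [[[0, 0, 0], [np.float64(-0.019), np.float64(-0.013), 0], 1], [[0, 0, 0], [np.float64(-0.041), np.float64(-0.018), 0], 1], [[0, 0, 0], [np.float64(-0.063), np.float64(-0.016), 0], 1], [[0, 0, 0], [np.float64(-0.083), np.float64(-0.006), 0], 1], [[0, 0, 0], [np.float64(-0.099), np.float64(0.01), 0], 1], [[0, 0, 0], [np.float64(-0.108), np.float64(0.031), 0], 1], [[0, 0, 0], [np.float64(-0.11), np.float64(0.054), 0], 1], [[0, 0, 0], [np.float64(-0.104), np.float64(0.075), 0], 1]]
296 [[[0, 0, 0], [np.float64(0.013), np.float64(0.018), 0], 1], [[0, 0, 0], [np.float64(0.032), np.float64(0.031), 0], 1], [[0, 0, 0], [np.float64(0.054), np.float64(0.036), 0], 1], [[0, 0, 0], [np.float64(0.076), np.float64(0.034), 0], 1], [[0, 0, 0], [np.float64(0.097), np.float64(0.024), 0], 1], [[0, 0, 0], [np.float64(0.112), np.float64(0.008), 0], 1], [[0, 0, 0], [np.float64(0.121), np.float64(-0.013), 0], 1], [[0, 0, 0], [np.float64(0.123), np.float64(-0.035), 0], 1]]
456 [[[0, 0, 0], [np.float64(-0.006), np.float64(-0.022), 0], 1], [[0, 0, 0], [np.float64(-0.019), np.float64(-0.04), 0], 1], [[0, 0, 0], [np.float64(-0.038), np.float64(-0.053), 0], 1], [[0, 0, 0], [np.float64(-0.06), np.float64(-0.058), 0], 1], [[0, 0, 0], [np.float64(-0.083), np.float64(-0.056), 0], 1], [[0, 0, 0], [np.float64(-0.103), np.float64(-0.046), 0], 1], [[0, 0, 0], [np.float64(-0.119), np.float64(-0.03), 0], 1], [[0, 0, 0], [np.float64(-0.128), np.float64(-0.009), 0], 1]]
616 [[[0, 0, 0], [np.float64(-0.002), np.float64(0.023), 0], 1], [[0, 0, 0], [np.float64(0.005), np.float64(0.044), 0], 1], [[0, 0, 0], [np.float64(0.018), np.float64(0.062), 0], 1], [[0, 0, 0], [np.float64(0.037), np.float64(0.075), 0], 1], [[0, 0, 0], [np.float64(0.059), np.float64(0.081), 0], 1], [[0, 0, 0], [np.float64(0.081), np.float64(0.078), 0], 1], [[0, 0, 0], [np.float64(0.101), np.float64(0.068), 0], 1], [[0, 0, 0], [np.float64(0.117), np.float64(0.052), 0], 1]]
```

Request:
{"api": "carry_out", "payload": {"plan": [[[0,0,0],[-0.019,-0.013,0],1],[[0,0,0],[-0.041,-0.018,0],1],[[0,0,0],[-0.063,-0.016,0],1],[[0,0,0],[-0.083,-0.006,0],1],[[0,0,0],[-0.099,0.01,0],1],[[0,0,0],[-0.108,0.031,0],1],[[0,0,0],[-0.11,0.054,0],1],[[0,0,0],[-0.104,0.075,0],1]]}}

```text
clock: 3.4
ee_pos: [634.2, -203.6, 135.0]
orientation: [-0.002, 0.707, 0.707, 0.0]
ft_force: [-7.6, 8.7, 2.6]
gripper_width: 24.0
finger_force: 21.9
```

Request:
{"api": "carry_out", "payload": {"plan": [[[0,0,0],[0.013,0.018,0],1],[[0,0,0],[0.032,0.031,0],1],[[0,0,0],[0.054,0.036,0],1],[[0,0,0],[0.076,0.034,0],1],[[0,0,0],[0.097,0.024,0],1],[[0,0,0],[0.112,0.008,0],1],[[0,0,0],[0.121,-0.013,0],1],[[0,0,0],[0.123,-0.035,0],1]]}}

```text
clock: 4.4
ee_pos: [600.4, -79.4, 135.1]
orientation: [0.001, 0.706, 0.708, 0.002]
ft_force: [3.9, -5.3, -4.3]
gripper_width: 23.5
finger_force: 21.4
```

Run:
```python
from h import *
T=cam('top');h=cv2.cvtColor(T[0],cv2.COLOR_RGB2HSV)
save(T,'t1');s=state();print(s['qpos'],s['ft_force'],s['ee_pos'])
```

```text
[-1.32915681e-01  4.95817606e-01  1.24160637e-01  1.19969562e+00
 -9.01147217e-04  1.43663131e+00] [-4.09565578 -1.01166731 -1.20481091] [596.69937663 -80.05700971 135.01009351]
```

View pics/t1.png

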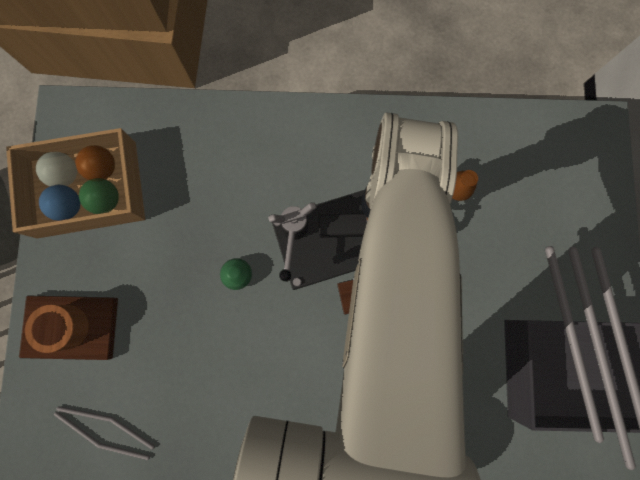

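The arm hides the wheel in this picture, and the vase and paperweight are undisturbed at (464,185) and (236,273). The grip width confirms the handle is held.

Request:
{"api": "carry_out", "payload": {"plan": [[[0,0,0],[-0.006,-0.022,0],1],[[0,0,0],[-0.019,-0.04,0],1],[[0,0,0],[-0.038,-0.053,0],1],[[0,0,0],[-0.06,-0.058,0],1],[[0,0,0],[-0.083,-0.056,0],1],[[0,0,0],[-0.103,-0.046,0],1],[[0,0,0],[-0.119,-0.03,0],1],[[0,0,0],[-0.128,-0.009,0],1]]}}

```text
clock: 5.45
ee_pos: [590.7, -207.5, 135.0]
orientation: [-0.001, 0.707, 0.707, 0.001]
ft_force: [-0.7, 7.2, 1.9]
gripper_width: 23.6
finger_force: 22.1
```

Request:
{"api": "carry_out", "payload": {"plan": [[[0,0,0],[-0.002,0.023,0],1],[[0,0,0],[0.005,0.044,0],1],[[0,0,0],[0.018,0.062,0],1],[[0,0,0],[0.037,0.075,0],1],[[0,0,0],[0.059,0.081,0],1],[[0,0,0],[0.081,0.078,0],1],[[0,0,0],[0.101,0.068,0],1],[[0,0,0],[0.117,0.052,0],1]]}}

```text
clock: 6.45
ee_pos: [643.5, -90.4, 135.0]
orientation: [0.002, 0.707, 0.708, 0.001]
ft_force: [-0.4, -6.1, 2.3]
gripper_width: 23.9
finger_force: 22.2
```

```bash
python3 -c "
from h import *
for i in range(4):cam('side')
s=state();p=s['ee_pos'];print(p,s['ft_force'],s['gripper_width'],np.degrees(np.arctan2(p[1]+145.2,p[0]-606.2)))
from arc import *
arc(56,10);arc(136,3)"
```

```text
[642.40414953 -89.93521082 135.03290432] [-0.6005942   2.02577832  2.74871106] 23.648535751662923 56.77105691965189
56 [[[0, 0, 0], [np.float64(0.005), np.float64(-0.01), 0], 1], [[0, 0, 0], [np.float64(0.009), np.float64(-0.021), 0], 1], [[0, 0, 0], [np.float64(0.011), np.float64(-0.032), 0], 1], [[0, 0, 0], [np.float64(0.011), np.float64(-0.043), 0], 1], [[0, 0, 0], [np.float64(0.009), np.float64(-0.054), 0], 1], [[0, 0, 0], [np.float64(0.005), np.float64(-0.065), 0], 1], [[0, 0, 0], [np.float64(-0.001), np.float64(-0.075), 0], 1], [[0, 0, 0], [np.float64(-0.009), np.float64(-0.083), 0], 1]]
136 [[[0, 0, 0], [np.float64(-0.003), np.float64(-0.002), 0], 1], [[0, 0, 0], [np.float64(-0.005), np.float64(-0.004), 0], 1], [[0, 0, 0], [np.float64(-0.008), np.float64(-0.006), 0], 1], [[0, 0, 0], [np.float64(-0.011), np.float64(-0.008), 0], 1], [[0, 0, 0], [np.float64(-0.014), np.float64(-0.01), 0], 1], [[0, 0, 0], [np.float64(-0.017), np.float64(-0.012), 0], 1], [[0, 0, 0], [np.float64(-0.02), np.float64(-0.013), 0], 1], [[0, 0, 0], [np.float64(-0.023), np.float64(-0.014), 0], 1]]
```

Request:
{"api": "carry_out", "payload": {"plan": [[[0,0,0],[0.005,-0.01,0],1],[[0,0,0],[0.009,-0.021,0],1],[[0,0,0],[0.011,-0.032,0],1],[[0,0,0],[0.011,-0.043,0],1],[[0,0,0],[0.009,-0.054,0],1],[[0,0,0],[0.005,-0.065,0],1],[[0,0,0],[-0.001,-0.075,0],1],[[0,0,0],[-0.009,-0.083,0],1]]}}

```text
clock: 7.65
ee_pos: [558.7, -100.8, 134.9]
orientation: [-0.001, 0.707, 0.707, 0.001]
ft_force: [0.2, 5.9, 6.6]
gripper_width: 23.7
finger_force: 22.6
```

Request:
{"api": "carry_out", "payload": {"plan": [[[0,0,0],[-0.003,-0.002,0],1],[[0,0,0],[-0.005,-0.004,0],1],[[0,0,0],[-0.008,-0.006,0],1],[[0,0,0],[-0.011,-0.008,0],1],[[0,0,0],[-0.014,-0.01,0],1],[[0,0,0],[-0.017,-0.012,0],1],[[0,0,0],[-0.017,-0.012,0],1]]}}

```text
clock: 8.52
ee_pos: [546.9, -119.2, 134.9]
orientation: [0.0, 0.708, 0.707, -0.0]
ft_force: [-1.6, 1.1, 5.9]
gripper_width: 23.8
finger_force: 22.5
```

Request:
{"api": "carry_out", "payload": {"plan": [[[0,0,0],[-0.002,-0.001,0],1],[[0,0,0],[-0.004,-0.002,0],1],[[0,0,0],[-0.006,-0.0025,0],1],[[0,0,0],[-0.006,-0.0025,0],1]]}}

```text
clock: 9.02
ee_pos: [546.3, -120.7, 135.0]
orientation: [-0.002, 0.706, 0.708, 0.004]
ft_force: [3.7, 13.9, 4.8]
gripper_width: 24.1
finger_force: 22.5
```

Request:
{"api": "carry_out", "payload": {"plan": [[[0,0,0],[-0.003,-0.001,0],1],[[0,0,0],[-0.005,-0.0015,0],1],[[0,0,0],[-0.005,-0.0015,0],1],[[0,0,0],[-0.005,-0.0015,0],1]]}}

```text
clock: 9.52
ee_pos: [546.2, -122.1, 135.0]
orientation: [-0.003, 0.705, 0.709, 0.007]
ft_force: [7.4, 22.0, 4.0]
gripper_width: 23.3
finger_force: 22.6
```

Request:
{"api": "carry_out", "payload": {"plan": [[[0,0,0],[0.008,0.0025,0],1],[[0,0,0],[0.023,0.011,0],1],[[0,0,0],[0.035,0.0225,0],1],[[0,0,0],[0.0435,0.0375,0],1],[[0,0,0],[0.048,0.0535,0],1],[[0,0,0],[0.0485,0.0705,0],1],[[0,0,0],[0.044,0.087,0],1],[[0,0,0],[0.044,0.087,0],1]]}}

```text
clock: 10.52
ee_pos: [632.6, -85.9, 135.0]
orientation: [0.002, 0.707, 0.707, 0.001]
ft_force: [4.4, 1.6, 3.7]
gripper_width: 23.8
finger_force: 22.6
```

Request:
{"api": "carry_out", "payload": {"plan": [[[0,0,0],[0,0,0],1],[[0,0,0],[0,0,0],1],[[0,0,0],[0,0,0],1],[[0,0,0],[0,0,0],1]]}}

```text
clock: 11.02
ee_pos: [630.9, -85.2, 135.0]
orientation: [0.001, 0.707, 0.707, 0.001]
ft_force: [3.3, 2.2, 5.8]
gripper_width: 23.8
finger_force: 22.6
```

Request:
{"api": "carry_out", "payload": {"plan": [[[0,0,0],[0,0,0],-0.2],[[0,0,0],[0,0,0],-0.2],[[0,0,0],[0,0,0],-0.2],[[0,0,0],[0,0,-0.03],-0.2],[[0,0,0],[0,0,-0.08],-0.2],[[0,0,0],[0,0,-0.12],-0.2],[[0,0,0],[0.03,-0.05,-0.12],-0.2],[[0,0,0],[0.03,-0.1,-0.12],-0.2]]}}

```text
clock: 12.02
ee_pos: [529.9, -54.1, 254.2]
orientation: [0.0, 0.706, 0.708, 0.0]
ft_force: [-0.4, -0.2, 0.7]
gripper_width: 51.1
finger_force: 0.0
```

Request:
{"api": "carry_out", "payload": {"plan": [[[0,0,0],[0,-0.05,0],-0.2],[[0,0,0],[0,-0.11,0],-0.2],[[0,0,0],[0,-0.17,0],-0.2],[[0,0,0],[0,-0.21,0],-0.2],[[0,0,0],[0,-0.21,0],-0.2]]}}

```text
clock: 12.65
ee_pos: [317.8, -55.2, 254.4]
orientation: [0.0, 0.707, 0.707, -0.0]
ft_force: [0.6, -0.3, 0.1]
gripper_width: 51.3
finger_force: 0.0
```

Run:
```python
from h import *
T=cam('top');S=cam('side');s=state();print(s['ee_pos'],s['gripper_width'],s['ft_force'])
a=T[0][155:315,230:450];b=S[0][190:350,210:430]
c=np.hstack([cv2.resize(x,(400,291),interpolation=cv2.INTER_CUBIC) for x in(a,b)])
cv2.imwrite('pics/t2.png',np.clip(c[:,:,::-1]*1.7,0,255).astype(np.uint8))
h=cv2.cvtColor(T[0],cv2.COLOR_RGB2HSV);m=(h[...,0]<20)&(h[...,1]>130)&(h[...,2]>70)
m[:170]=0;m[270:]=0;m[:,:340]=0;m[:,440:]=0
n,l,st,ce=cv2.connectedComponentsWithStats(m.astype(np.uint8))
for i in range(1,n):
    if st[i,4]>30:
        p=ray(T,*ce[i],155);print(ce[i],st[i,4],p,np.degrees(np.arctan2(p[1]+145.2,p[0]-606.2)))
```

```text
[320.78318982 -55.39381126 254.65196098] 51.32204724310344 [0.20391232 0.02684615 0.48955572]
[374.61068702 201.60305344] 131 [630.50528337 -82.77328591 155.        ] 68.72699356380409
```

View pics/t2.png

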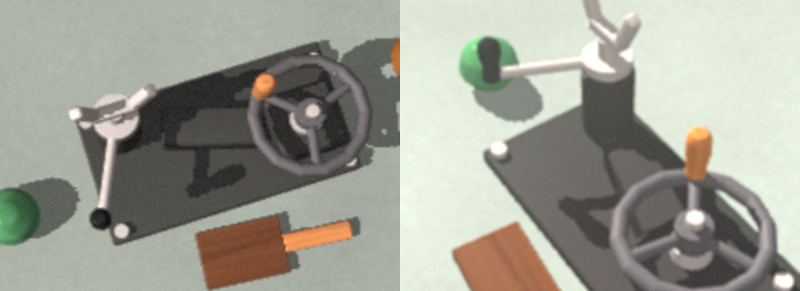

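Wheel handle stands at 68.7° (stop about 158°), and the clamp lever and the loose objects are unmoved. Next is the knob.

Request:
{"api": "carry_out", "payload": {"plan": [[[0,0,0],[0.04,0.04,0],-0.2],[[0,0,0],[0.08,0.08,0],-0.2],[[0,0,0],[0.12,0.12,0],-0.2],[[0,0,0],[0.153,0.149,0],-0.2],[[0,0,0],[0.153,0.149,0.02],-0.2],[[0,0,0],[0.153,0.149,0.06],-0.2],[[0,0,0],[0.153,0.149,0.1],-0.2],[[0,0,0],[0.153,0.149,0.117],-0.2]]}}

```text
clock: 13.75
ee_pos: [468.8, 97.9, 133.8]
orientation: [-0.001, 0.707, 0.707, -0.002]
ft_force: [-0.8, -0.2, 0.1]
gripper_width: 51.3
finger_force: 0.0
```

Request:
{"api": "carry_out", "payload": {"plan": [[[0,0,0],[0,0,0],1],[[0,0,0],[0,0,0],1],[[0,0,0],[0,0,0],1],[[0,0,0],[0,0,0],1]], "grip_force": 20}}

```text
clock: 14.25
ee_pos: [470.9, 97.9, 137.0]
orientation: [0.001, 0.707, 0.707, 0.001]
ft_force: [5.7, 0.4, -13.4]
gripper_width: 23.3
finger_force: 21.1
```

```bash
python3 -c "
from arc import *
arc(175.5,6.5,8,.125)"
```

```text
175.5 [[[0, 0, 0], [np.float64(-0.014), np.float64(-0.0), 0], 1], [[0, 0, 0], [np.float64(-0.028), np.float64(0.001), 0], 1], [[0, 0, 0], [np.float64(-0.042), np.float64(0.004), 0], 1], [[0, 0, 0], [np.float64(-0.056), np.float64(0.008), 0], 1], [[0, 0, 0], [np.float64(-0.068), np.float64(0.014), 0], 1], [[0, 0, 0], [np.float64(-0.081), np.float64(0.022), 0], 1], [[0, 0, 0], [np.float64(-0.092), np.float64(0.03), 0], 1], [[0, 0, 0], [np.float64(-0.102), np.float64(0.04), 0], 1]]
```

Request:
{"api": "carry_out", "payload": {"plan": [[[0,0,0],[-0.014,0,0],1],[[0,0,0],[-0.028,0.001,0],1],[[0,0,0],[-0.042,0.004,0],1],[[0,0,0],[-0.056,0.008,0],1],[[0,0,0],[-0.068,0.014,0],1],[[0,0,0],[-0.081,0.022,0],1],[[0,0,0],[-0.092,0.03,0],1],[[0,0,0],[-0.102,0.04,0],1]]}}

```text
clock: 15.25
ee_pos: [504.1, -8.6, 137.0]
orientation: [-0.001, 0.708, 0.706, -0.007]
ft_force: [-14.1, -7.7, 5.3]
gripper_width: 22.9
finger_force: 19.3
```

Request:
{"api": "carry_out", "payload": {"plan": [[[0,0,0],[-0.004,0.005,0],1],[[0,0,0],[-0.007,0.01,0],1],[[0,0,0],[-0.009,0.013,0],1],[[0,0,0],[-0.009,0.013,0],1]]}}

```text
clock: 15.75
ee_pos: [516.0, -21.2, 137.1]
orientation: [0.001, 0.709, 0.705, -0.01]
ft_force: [-16.0, -17.7, 5.6]
gripper_width: 22.4
finger_force: 19.9
```

Run:
```python
from h import *
T=cam('top');S=cam('side');s=state();print(s['ee_pos'],s['gripper_width'],s['ft_force'])
a=T[0][155:315,230:450];b=S[0][170:330,190:410]
c=np.hstack([cv2.resize(x,(400,291),interpolation=cv2.INTER_CUBIC) for x in(a,b)])
cv2.imwrite('pics/t3.png',np.clip(c[:,:,::-1]*1.5,0,255).astype(np.uint8))
```

```text
[515.99198832 -21.20226872 137.10501301] 22.079340621998853 [-15.87023239 -17.60564035   5.90745525]
```

View pics/t3.png

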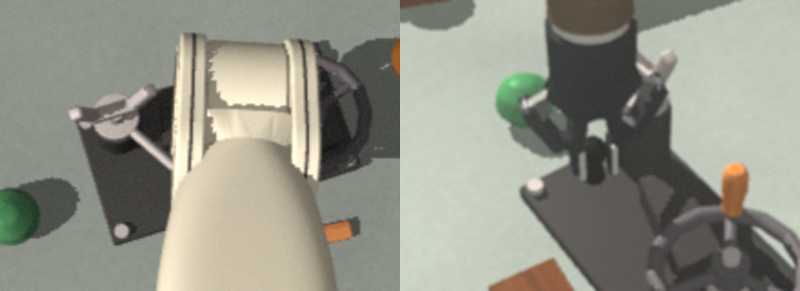

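The top view shows the lever at about 231° world, close to its 232.5° end, with the knob still between the fingers. A little more tangential push will seat it.

Request:
{"api": "carry_out", "payload": {"plan": [[[0,0,0],[-0.002,0.004,0],1],[[0,0,0],[-0.004,0.008,0],1],[[0,0,0],[-0.004,0.008,0],1],[[0,0,0],[-0.004,0.008,0],1]]}}

```text
clock: 16.35
ee_pos: [519.6, -24.6, 136.8]
orientation: [-0.003, 0.709, 0.705, -0.012]
ft_force: [-25.5, -15.6, 14.0]
gripper_width: 22.1
finger_force: 20.2
```

Request:
{"api": "carry_out", "payload": {"plan": [[[0,0,0],[0,-0.006,0],1],[[0,0,0],[-0.004,-0.01,0],-0.4],[[0,0,0],[-0.004,-0.01,0],-0.4],[[0,0,0],[-0.004,-0.01,0],-0.4],[[0,0,0],[-0.004,-0.01,-0.03],-0.4],[[0,0,0],[-0.004,-0.01,-0.07],-0.4],[[0,0,0],[-0.004,-0.01,-0.12],-0.4],[[0,0,0],[-0.004,-0.05,-0.12],-0.4]]}}

```text
clock: 17.35
ee_pos: [485.8, -21.0, 262.2]
orientation: [0.005, 0.707, 0.707, 0.004]
ft_force: [-0.5, 0.7, 0.1]
gripper_width: 59.7
finger_force: 0.0
```

Request:
{"api": "carry_out", "payload": {"plan": [[[0,0,0],[0,-0.05,0],-0.4],[[0,0,0],[0,-0.1,0],-0.4],[[0,0,0],[0,-0.15,0],-0.4],[[0,0,0],[0,-0.18,0],-0.4],[[0,0,0],[0,-0.18,0],-0.4]]}}

```text
clock: 17.98
ee_pos: [299.5, -21.0, 258.0]
orientation: [0.001, 0.707, 0.707, 0.001]
ft_force: [0.8, 0.6, 0.6]
gripper_width: 60.1
finger_force: 0.0
```

Run:
```python
from h import *
T=cam('top');S=cam('side');s=state();print(s['ee_pos'],s['gripper_width'],s['ft_force'])
a=T[0][155:315,230:450];b=S[0][170:330,190:410]
c=np.hstack([cv2.resize(x,(400,291),interpolation=cv2.INTER_CUBIC) for x in(a,b)])
cv2.imwrite('pics/t4.png',np.clip(c[:,:,::-1]*1.5,0,255).astype(np.uint8))
for m,z,lo,hi in((lambda i,h:(h[...,0]<20)&(h[...,1]>130)&(h[...,2]>70),155,(345,170),(440,270)),(lambda i,h:i.max(2)<34,160,(305,240),(350,285))):
    M=m(T[0],cv2.cvtColor(T[0],cv2.COLOR_RGB2HSV)).astype(np.uint8);W=np.zeros_like(M);W[lo[1]:hi[1],lo[0]:hi[0]]=1
    n,l,st,ce=cv2.connectedComponentsWithStats(M*W)
    for i in range(1,n):
        if st[i,4]>30:
            p=ray(T,*ce[i],z);print(ce[i],st[i,4],p,'wheel',np.degrees(np.arctan2(p[1]+145.2,p[0]-606.2)),'lever',np.degrees(np.arctan2(p[1]-87.5,p[0]-594))%360)
```

```text
[301.47689766 -21.14108169 257.97174271] 60.05881842386345 [ 0.32533405 -0.64558062  0.91807582]
[374.61068702 201.6259542 ] 131 [630.45585871 -82.77351864 155.        ] wheel 68.76632320742061 lever 282.0846791926397
[339.40740741 253.4537037 ] 108 [518.10445355 -10.21897919 160.        ] wheel 123.13053018720414 lever 232.16453117551723
```

View pics/t4.png

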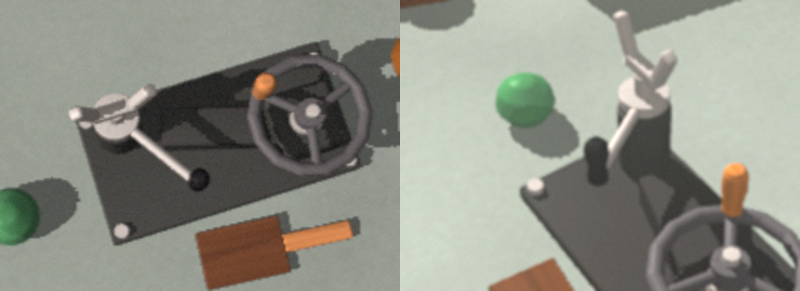

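The lever is at 232.2° (its end is 232.5°), the wheel is unchanged at 68.8°, the loose objects are where they were, and the arm is clear of everything.

```bash
python3 -c "
from h import *
print(hand_in())"
```

```text
the job is handed in; nothing more can be done
None
```

The job is handed in, with no verdict returned. I wound the fork up to its stop and backed the wheel off about 90°. I then swung the clamp lever to its end (measured within about 0.5°) and let go of everything; the vase, paperweight and paddle showed no movement in the pictures.

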